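# Set the polarimeter's analyser ring and take the reading

## Robot

A 7-joint arm with a two-finger parallel gripper is mounted at the origin on the work surface. World frame = base frame: x ahead of the robot, y to its left, z up, the work surface at z = 0. Lengths are in mm, angles in rad, forces in N, time in s.
With the tool pointing down it reaches from about 400 to 925 mm from the base axis. Payload 4.1 kg.
Tool frame: the origin (TCP) lies midway between the tips of the shut fingers; the grasp point (between the pads) lies env.grip_depth behind it (env.grip_depth is the distance from the TCP to the grasp point, in mm); z points along the fingers, y is the direction in which the jaws open and shut (so a half turn about z gives the same grasp; the last joint's range is limited). The gripper opens to 85 mm and grips with 20 to 120 N. Pads are 22 mm wide; open, the fingers measure 114 mm over their backs; the gripper's body (76 mm by 85 mm) begins 54 mm behind the grasp point. The pads swing forward as they close: fully open they stand 13 mm farther back than shut.
Start: joints at [-1.437, 0.398, 0.045, 1.537, -0.019, 1.207, -0.051], TCP at [149.933, 632.506, 231.347] pointing down, gripper open.
Joint ranges: [-2.82, 2.82], [-0.49, 2.23], [-1.37, 1.46], [0, 2.46], [-1.36, 4.5], [0.23, 2], [-2.94, 2.94]. Speed limits (rad/s): [2.57, 2.57, 3.14, 3.14, 3.14, 3.14, 3.14].

## Interface

Orientations are given as a rotation vector (axis times angle).
In Python, from cell import sensors, viewer, ticket, env gives the robot as it stands.
- The arm moves only by the tool step_arm, never from a script. Its argument "plan" is a list of rows, each a list of 7 numbers: the turn, a rotation vector about the tool's x, y, z in degrees, then the shift along the tool's x, y, z in m, then the opening, from 0 (shut) to 1 (fully open). A call has 1 to 20 rows; each row shifts and turns the commanded pose from where the row before left it, along the tool's axes as they then stand; what a row does not reach is not made up. A row lasts 1/8 s, in which the tool goes at most 62.5 mm and 10.7 degrees, less where a joint would pass 70% of its speed; a pose out of reach is approached as far as the arm can. A call with a gripper value outside its range is refused whole. The fingers move at their own pace and stop on an object; the grip force is fixed at half the most. Time passes only in rows, so rows that do not move let the fingers close. It gives the time, the measured TCP pose, the force and the opening at its end, in the units of the state.
- sensors.get_state(): the state, without advancing time (a new reading comes with each control period).
- viewer.capture(name): name is "scene" or "top" or "wrist"; returns the picture (400x640x3 uint8, blue, green, red); there is no depth.
- viewer.camera_model(name): a dict with "mtx" (3x3 intrinsics, pixels), "dist_coeffs" ([k1, k2, p1, p2, k3] as OpenCV has them; the pictures are not rectified), "extrinsics" (4x4, takes a point from camera to world coordinates); the wrist camera has in their place "tool_from_camera" (4x4, takes a point from camera to tool coordinates, whose origin is the TCP and whose axes are the flange's). Camera axes: x right, y up, looking along -z (the intrinsics and any distortion apply to the point x, -y, -z); pixel columns grow to the right and rows downward; lengths in mm; the calibration is good to about 2 mm. A picture is of the moment at which its call begins: read the wrist's pose just before it. camera_model takes no time and is no camera call.
- ticket.hand_in(): hands the job in, once; it reports no verdict.
The state is a dict: "time_s": time; "q": joint angles; "dq": joint speeds; "effort": joint torques, N m; "tool_pos": TCP position; "tcp_rot": TCP orientation; "ft_force": force on the tool from outside, world axes, zero at the start; "torque": the same for the moment, N m; "gripper_width": opening from 0.0 (shut) to 1.0 (fully open).
Only numpy, scipy, OpenCV 4.12 (cv2) and the standard library are available. Lean on these libraries where they do the work, as an engineer would, in place of code of your own. Each camera call takes 0.05 s, during which the arm holds its last target. There are 200 camera calls.

## Task

Push the lever pin of the polarimeter gently around its arc until the ring's pointer stands at the middle of the rider clamped on the scale's rim, and leave it there; then press the key on the reading unit fully down and let it come up again. Only push and press with the fingers, never pinch or lift anything; do not press the key while the pointer is off the rider, do not shift the rider, and leave the bottles and other loose things where they stand.

Things in the scene. Friction and masses are not known exactly. Their poses are not given: they have to be found in the camera images.
- polarimeter: Polarimeter, fixed on the table, origin under its middle: white base 140 x 140 x 30 mm, grey column 72 mm across, white scale disc 160 mm across, 8 mm thick, black ticks every 5 degrees on the side away from the lever. On the disc turns a dark steel ring 92 mm across (upper face 18 mm above the disc) with a black eyepiece 42 mm across in its middle, top 45 mm above the disc.
- ring_axis (a point): Point on the vertical turning axis of the polarimeter's ring, on the upper face of the scale disc, 113 mm above the table. x axis along the scale's middle (longest) tick, z up; at analyser value 0 the pointer lies along +x and the lever along -x.
- analyser (a joint): Turning angle of the ring with its lever and pointer, rad, range -1.3 to 1.3 with hard stops, positive counter-clockwise seen from above. The ring turns stiffly (a push of about 2 N at the lever pin) and stays where it is left. It starts between -1.15 and -0.75, always clockwise of the rider.
- lever_pin_top (a point): Centre of the top of the upright steel lever pin, to be pushed sideways along its arc: 12 mm across, top 51 mm above the scale disc (164 mm above the table), 115 mm from the ring's axis, straight across from the pointer. It stands on a flat radial arm 12 mm wide whose upper face is 37 mm below the pin's top. x axis from the pin to the ring's axis.
- pointer_tip (a point): Tip of the thin dark pointer, 78 mm from the axis, 5 mm above the scale disc, on the side of the ring opposite the lever. It turns with the ring.
- rider_mark (a point): Point before the middle of the rider's inner face, 78 mm from the axis, at the pointer's height: the pointer tip must come here. The rider is a small aluminium block clamped on the scale's rim (10 mm wide along the rim, 16 mm radially, 24 mm tall, top 13 mm above the disc, black line across its top, small screw outside).
- rider (a joint): Angle of the rider about the same axis, rad, same zero and sense as the analyser: when both values are equal the pointer stands at the rider. Starts between -0.3 and 1.0; stiff, must stay.
- read_key_top (a point): Centre of the upper face of the round black key, 28 mm across, on the reading unit: a fixed white box 100 x 130 x 36 mm with a dark display, which stands left or right of the polarimeter. The key faces straight up; its top is 58 mm above the table, 10 mm above the grey collar around it (44 mm across).
- read_key (a joint): How far the key is pressed, m: 0 up, 0.006 fully down (about 4 N at the bottom); it springs back.
- tube_rack: Fixed wooden rack with three upright sample tubes, 70 x 130 mm, 95 mm tall, on the other side of the polarimeter; origin under its middle. A bystander.
- amber_bottle: amber glass bottle, 38 mm across, 85 mm tall, black cap, loose, a bystander to be left alone; origin under its middle
- blue_bottle: blue bottle, 36 mm across, 78 mm tall, black cap, loose, a bystander to be left alone; origin under its middle
- vial: clear jar, 30 mm across, 60 mm tall, loose, a bystander to be left alone; origin under its middle
- flask: conical glass flask, 72 mm across the foot, 108 mm tall, loose, a bystander to be left alone; origin under its middle
- stock_jar: clear jar with blue cap, 68 mm across, 105 mm tall, loose, a bystander to be left alone; origin under its middle
- beaker: open black cup, 68 mm across, 85 mm tall, loose, a bystander to be left alone; origin under its middle
- spatula: flat steel lab spatula lying down, 170 mm long, 14 mm wide, 5 mm thick, loose, a bystander to be left alone; origin under its middle

How it is judged (in metres and radians):
On the way, in this order (a step that is already met when the one before it is completed fails the run):
1. the lever has been pushed until the pointer stands still within 4.5 mm of the rider's middle, key still up (horizontal distance between pointer_tip and rider_mark below 0.0045 m and velocity of joint analyser between -0.06 and 0.06 rad/s and value of joint read_key below 0.002 m), for 0.3 s.
2. the key is pressed at least 4.5 of its 6 mm with the pointer on the rider (value of joint read_key above 0.0045 m and horizontal distance between pointer_tip and rider_mark below 0.0045 m), for 0.04 s.
At the end, for the whole second after the job is handed in: The pointer tip rests within 4.5 mm of the middle of the rider, the key is up again after being pressed (at least 4.5 mm) with the pointer so set, the rider has not shifted by 3 mm, and every loose thing stands within 20 mm of its start (all of step 1 and distance of rider_mark from where it was at the start of the episode below 0.003 m and distance of each of amber_bottle, blue_bottle, vial, flask, stock_jar, beaker, spatula from where it was at the start of the episode below 0.02 m); the robot touches nothing.
It fails at once if the key is pressed (over 3 mm) while the pointer is off the rider (over 4.5 mm) (value of joint read_key above 0.003 m and not (horizontal distance between pointer_tip and rider_mark below 0.0045 m)).
It fails at once if the ring or its lever is pinched or pushed with more than 20 N (contact force between the fingers and analyser above 20 N).
It fails at once if the rider is shifted by more than 3 mm (distance of rider_mark from where it was at the start of the episode above 0.003 m).
It fails at once if a loose thing is moved or lifted by more than 20 mm (distance of any of amber_bottle, blue_bottle, vial, flask, stock_jar, beaker, spatula from where it was at the start of the episode above 0.02 m).
It fails at once if a bottle, jar, flask or cup is tipped by more than 17 degrees (angle between any of amber_bottle, blue_bottle, vial, flask, stock_jar, beaker's own z axis and vertical above 0.3 rad).
It also fails if it takes over 69 s, if anything falls off the work surface, if the arm or the gripper's body presses on something with over 40 N, if the wrist force passes 120 N, or if a joint passes its speed limit or range.

## Working session

There is one attempt and no reset: what is moved stays moved. The work goes in short steps, Python scripts to look and compute and a tool call to move; the robot and the scene stay as the last step left them, time stands still between calls to the robot, and variables do not carry over. Pictures are saved under pics/ and viewed, about 8 in all and at most 12, crops included, and the job is handed in when it is done.

Besides the shell and the picture viewer there is one more tool, called after ">>>" by a JSON object that holds its "name" and its "arguments". step_arm: Moves the arm, as the interface text tells. Its arguments: {"type":"object","properties":{"plan":{"type":"array"}},"required":["plan"]}

```bash
ls; mkdir -p pics; python3 - <<'E'
from cell import sensors, viewer, env
import cv2,numpy as np
np.set_printoptions(precision=3,suppress=True)
print(sensors.get_state(), env.grip_depth)
for n in ("top","scene"):
    im=viewer.capture(n); cv2.imwrite(f"pics/{n}0.png",im)
    print(n,viewer.camera_model(n))
print(viewer.camera_model("wrist"))
E
```

```text
pics
{'time_s': 0.0, 'q': array([-1.437,  0.399,  0.045,  1.538, -0.019,  1.207, -0.051]), 'dq': array([ 0.001, -0.002, -0.001, -0.001, -0.   ,  0.   , -0.001]), 'effort': array([  0.   , -47.513,   1.365, -25.422,   0.012,   0.01 ,   0.   ]), 'tool_pos': array([149.793, 631.839, 230.246]), 'tcp_rot': array([-0.365, -3.12 ,  0.003]), 'ft_force': array([0.069, 0.086, 0.294]), 'torque': array([-0.002, -0.007,  0.003]), 'gripper_width': 1.004387252607217} 18.700000000000003
top {'mtx': array([[406.818,   0.   , 325.898],
       [  0.   , 406.818, 199.146],
       [  0.   ,   0.   ,   1.   ]]), 'dist_coeffs': array([-0.085,  0.   ,  0.   ,  0.   ,  0.   ]), 'extrinsics': array([[  -0.003,    0.993,   -0.115,  470.002],
       [  -1.   ,   -0.004,   -0.004,  -12.016],
       [  -0.005,    0.115,    0.993, 1179.223],
       [   0.   ,    0.   ,    0.   ,    1.   ]])}
scene {'mtx': array([[423.76 ,   0.   , 319.368],
       [  0.   , 423.76 , 193.636],
       [  0.   ,   0.   ,   1.   ]]), 'dist_coeffs': array([-0.012,  0.   ,  0.   ,  0.   ,  0.   ]), 'extrinsics': array([[   0.892,   -0.362,    0.272,  839.377],
       [   0.453,    0.735,   -0.505, -433.217],
       [  -0.017,    0.573,    0.819,  856.003],
       [   0.   ,    0.   ,    0.   ,    1.   ]])}
{'mtx': array([[327.428,   0.   , 319.589],
       [  0.   , 327.428, 198.087],
       [  0.   ,   0.   ,   1.   ]]), 'dist_coeffs': array([0.024, 0.   , 0.   , 0.   , 0.   ]), 'tool_from_camera': array([[   0.001,    0.966,    0.258,   64.396],
       [   1.   ,   -0.001,    0.   ,    0.456],
       [   0.001,    0.258,   -0.966, -142.673],
       [   0.   ,    0.   ,    0.   ,    1.   ]])}
```

View pics/top0.png

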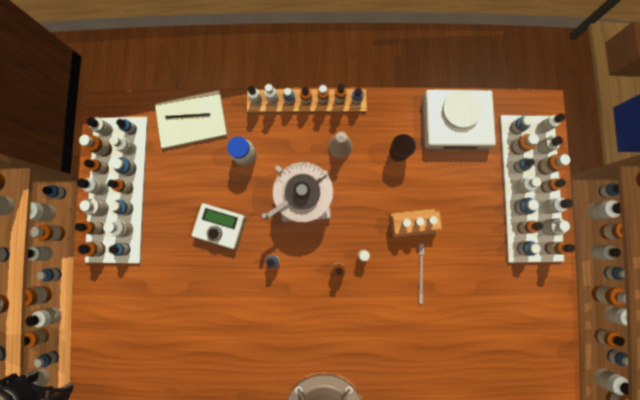

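View pics/scene0.png

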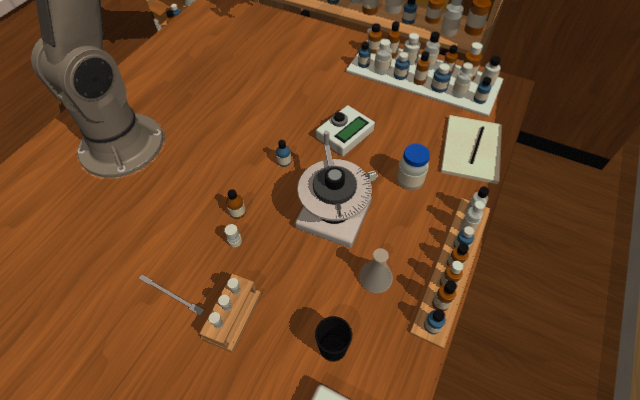

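The top view shows the disc around (303,192), the lever pin near (266,215), the rider near (279,170) and the key near (213,233). In the scene view the rider is near (372,176), the pin near (327,137) and the pointer near (338,212). Next I'll enlarge crops to measure these.

```bash
cat > h.py <<'E'
import cv2,numpy as np
from cell import sensors, viewer, env
from scipy.spatial.transform import Rotation as R
np.set_printoptions(precision=2,suppress=True)
def cam(name,st=None):
    c=viewer.camera_model(name)
    if name!="wrist": return c,c["extrinsics"]
    st=st or sensors.get_state()
    T=np.eye(4);T[:3,:3]=R.from_rotvec(st["tcp_rot"]).as_matrix();T[:3,3]=st["tool_pos"]
    return c,T@c["tool_from_camera"]
def plane(c,E,uv,z):
    p=cv2.undistortPoints(np.array([[uv]],float),c["mtx"],c["dist_coeffs"])[0,0]
    d=E[:3,:3]@[p[0],-p[1],-1]; o=E[:3,3]
    return o+d*(z-o[2])/d[2]
def proj(c,E,P):
    q=E[:3,:3].T@(np.asarray(P,float)-E[:3,3])
    return cv2.projectPoints(np.array([[q[0],-q[1],-q[2]]]),np.zeros(3),np.zeros(3),c["mtx"],c["dist_coeffs"])[0][0,0]
E
python3 - <<'E'
from h import *
a=cv2.imread("pics/top0.png")[150:260,190:350]; b=cv2.imread("pics/scene0.png")[100:250,280:400]
a=cv2.resize(a,None,fx=5,fy=5,interpolation=3)
cv2.imwrite("pics/c1.png",a)
b=cv2.resize(b,None,fx=4,fy=4,interpolation=3); cv2.imwrite("pics/c2.png",b)
E
```

```text
(no output)
```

View pics/c1.png

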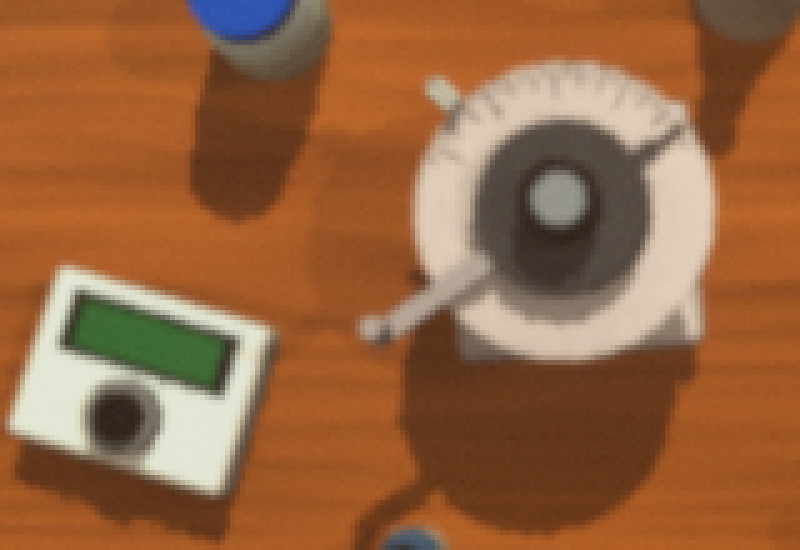

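View pics/c2.png

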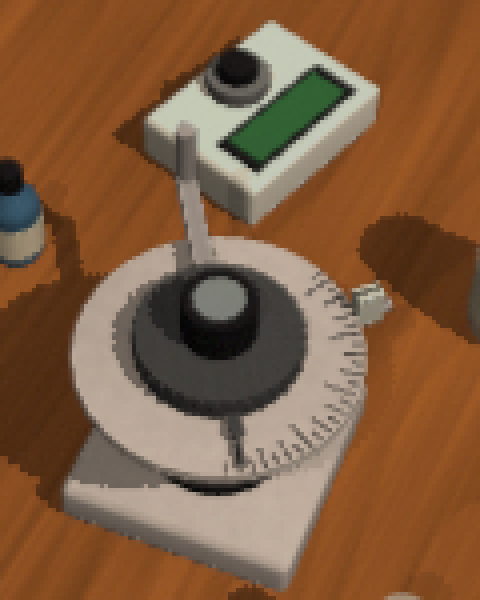

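The crops show these features:

| Feature | Top crop (px) | Scene crop (px) |
|---|---|---|
| Pointer tip | (683,127) | (240,465) |
| Pin top | (372,328) | (186,128) |
| Rider | (443,95) | (371,297) |
| Key | (120,415) | (236,65) |
| Disc centre | about (565,211) | |

```bash
cat > m.py <<'E'
from h import *
im=cv2.imread("pics/top0.png");c,E=cam("top")
u=lambda p:((p[0]+.5)/5-.5+190,(p[1]+.5)/5-.5+150)
ax=plane(c,E,u((565,211)),113)
hsv=cv2.cvtColor(im,cv2.COLOR_BGR2HSV)
m=((hsv[...,1]<60)&(hsv[...,2]>170)).astype(np.uint8); m[:, :271]=0;m[:160]=0;m[224:]=0;m[:,336:]=0
cn=max(cv2.findContours(m,0,1)[0],key=cv2.contourArea)
P=np.array([plane(c,E,p[0],113)[:2] for p in cn])
def circ(P,r,x0):
    from scipy.optimize import least_squares
    return least_squares(lambda x:np.hypot(*(P-x[:2]).T)-r,x0,loss="soft_l1").x
print("axis click",ax,"fit",circ(P,80,ax[:2]))
eye=plane(c,E,u((558,197)),158);print("axis eyepiece",eye)
for n,p,z in (("tip",(683,127),118),("pin",(372,328),164),("rider",(443,95),126),("key",(120,415),58)):
    q=plane(c,E,u(p),z); d=q-ax; print(n,q,"r",np.hypot(d[0],d[1]),"ang",np.degrees(np.arctan2(d[1],d[0])))
c,E=cam("scene");u=lambda p:((p[0]+.5)/4-.5+280,(p[1]+.5)/4-.5+100)
print("scene")
ax=plane(c,E,u((219,300)),158);print("axis eyepiece",ax)
for n,p,z in (("tip",(240,465),118),("pin",(186,128),164),("rider",(371,297),126),("key",(236,65),58)):
    q=plane(c,E,u(p),z); d=q-ax; print(n,q,"r",np.hypot(d[0],d[1]),"ang",np.degrees(np.arctan2(d[1],d[0])))
E
python3 m.py
```

```text
axis click [613.13  54.22 113.  ] fit [605.89  50.05]
axis eyepiece [614.27  55.   158.  ]
tip [657.03  -8.39 118.  ] r 76.46541134600488 ang -54.96239262045541
pin [547.51 147.8  164.  ] r 114.29217177164628 ang 125.03766155249097
rider [673.34 118.   126.  ] r 87.70991710573385 ang 46.64814996161998
key [507.59 304.45  58.  ] r 271.57816142117133 ang 112.86884406412113
scene
axis eyepiece [613.61  53.83 158.  ]
tip [656.59  -9.46 118.  ] r 76.50455989302874 ang -55.819467892800525
pin [546.83 150.   164.  ] r 117.0759553838519 ang 124.77634378375518
rider [676.31 114.32 126.  ] r 87.11791624662486 ang 43.97107217268566
key [506.53 304.39  58.  ] r 272.47357070831924 ang 113.1394822936175
```

Both views agree within about 2 mm: axis (613.5, 54.3), pin (547, 149), key (507, 304). The pointer is at −55° and the rider at about 45.5°. I'll go behind the pin on its clockwise side with the fingers shut, so that the tool's −x face pushes.

>>> {"name": "step_arm", "arguments": {"plan": [[0, 0, 0, -0.0326, -0.0221, 0, 0], [0, 0, 0, -0.0326, -0.0221, 0, 0], [0, 0, 0, -0.0326, -0.0221, 0, 0], [0, 0, 0, -0.0326, -0.0221, 0, 0], [0, 0, 0, -0.0326, -0.0221, 0, 0], [0, 0, 0, -0.0326, -0.0221, 0, 0], [0, 0, 0, -0.0326, -0.0221, 0, 0], [0, 0, 0, -0.0326, -0.0221, 0, 0], [0, 0, 0, -0.0326, -0.0221, 0, 0], [0, 0, 0, -0.0326, -0.0221, 0, 0], [0, 0, 0, -0.0326, -0.0221, 0, 0], [0, 0, 0, -0.0326, -0.0221, 0, 0], [0, 0, 0, -0.0326, -0.0221, 0, 0], [0, 0, 0, -0.0326, -0.0221, 0, 0], [0, 0, 0, -0.0326, -0.0221, 0, 0], [0, 0, 0, -0.0326, -0.0221, 0, 0]]}}

```text
time_s: 2.1
tool_pos: [576.4, 167.2, 230.9]
tcp_rot: [-0.364, -3.12, 0.0]
ft_force: [-0.7, 0.1, -0.4]
gripper_width: 0.001
```

>>> {"name": "step_arm", "arguments": {"plan": [[0, 0, 9.4, 0, 0, 0, 0], [0, 0, 9.4, 0, 0, 0, 0], [0, 0, 9.4, 0, 0, 0, 0], [0, 0, 9.4, 0, 0, 0, 0], [0, 0, 9.4, 0, 0, 0, 0], [0, 0, 9.4, 0, 0, 0, 0], [0, 0, 9.4, 0, 0, 0, 0], [0, 0, 9.4, 0, 0, 0, 0], [0, 0, 9.4, 0, 0, 0, 0], [0, 0, 9.4, 0, 0, 0, 0], [0, 0, 9.4, 0, 0, 0, 0], [0, 0, 9.4, 0, 0, 0, 0], [0, 0, 9.4, 0, 0, 0, 0], [0, 0, 9.4, 0, 0, 0, 0], [0, 0, 0, 0, 0, 0, 0]]}}

```text
time_s: 3.98
tool_pos: [575.6, 168.3, 230.8]
tcp_rot: [2.994, 0.949, -0.002]
ft_force: [-0.5, 0.4, -0.5]
gripper_width: -0.003
```

```bash
python3 - <<'E'
from h import *
st=sensors.get_state();c,E=cam("wrist",st);im=viewer.capture("wrist")
for P in ((547,149,164),(613.5,54.3,158),(675,116,126),st["tool_pos"]):print(P,proj(c,E,P))
cv2.imwrite("pics/w1.png",im)
E
```

```text
(547, 149, 164) [317.94 259.55]
(613.5, 54.3, 158) [480.75 256.52]
(675, 116, 126) [454.58 130.8 ]
[575.55 168.25 230.77] [318.75 255.07]
```

View pics/w1.png

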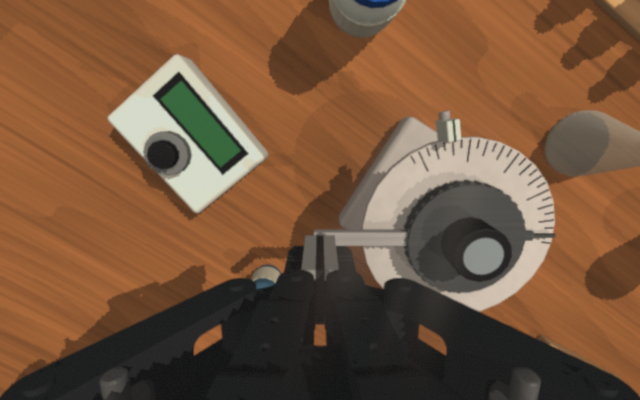

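The wrist view confirms the rider near (454,130) and the eyepiece at (484,256), both where predicted. The pin is behind the fingers, around (320,235). I'll descend and approach.

>>> {"name": "step_arm", "arguments": {"plan": [[0, 0, 0, 0, 0, 0.0151, 0], [0, 0, 0, 0, 0, 0.0151, 0], [0, 0, 0, 0, 0, 0.0151, 0], [0, 0, 0, 0, 0, 0.0151, 0], [0, 0, 0, 0, 0, 0.0151, 0], [0, 0, 0, 0, 0, 0.0151, 0], [0, 0, 0, -0.005, 0, 0, 0], [0, 0, 0, -0.005, 0, 0, 0], [0, 0, 0, -0.005, 0, 0, 0], [0, 0, 0, 0, 0, 0, 0]]}}

```text
time_s: 5.28
tool_pos: [563.6, 159.3, 141.3]
tcp_rot: [-2.995, -0.946, -0.001]
ft_force: [-0.1, 0.1, 0.7]
gripper_width: 0.002
```

>>> {"name": "step_arm", "arguments": {"plan": [[0, 0, -2, -0.004, -0.0006, 0, 0], [0, 0, -2, -0.004, -0.0006, 0, 0], [0, 0, -2, -0.004, -0.0006, 0, 0], [0, 0, -2, -0.004, -0.0006, 0, 0], [0, 0, -2, -0.004, -0.0006, 0, 0], [0, 0, -2, -0.004, -0.0006, 0, 0]]}}

```text
time_s: 6.02
tool_pos: [542.9, 146.9, 140.9]
tcp_rot: [-2.878, -1.258, -0.001]
ft_force: [0.2, 1.2, 1.2]
gripper_width: 0.0
```

>>> {"name": "step_arm", "arguments": {"plan": [[0, 0, -3, -0.006, -0.0009, 0, 0], [0, 0, -3, -0.006, -0.0009, 0, 0], [0, 0, -3, -0.006, -0.0009, 0, 0], [0, 0, -3, -0.006, -0.0009, 0, 0], [0, 0, -3, -0.006, -0.0009, 0, 0], [0, 0, -3, -0.006, -0.0009, 0, 0], [0, 0, -3, -0.006, -0.0009, 0, 0], [0, 0, -3, -0.006, -0.0009, 0, 0], [0, 0, -3, -0.006, -0.0009, 0, 0], [0, 0, -3, -0.006, -0.0009, 0, 0]]}}

```text
time_s: 7.28
tool_pos: [505.8, 99.4, 140.7]
tcp_rot: [-2.454, -1.961, -0.0]
ft_force: [0.4, 2.9, 2.2]
gripper_width: -0.002
```

```bash
python3 - <<'E'
from h import *
st=sensors.get_state();c,E=cam("wrist",st);im=viewer.capture("wrist");t=viewer.capture("top")
print(st["tool_pos"],st["ft_force"],proj(c,E,(613.5,54.3,158)))
cv2.imwrite("pics/w2.png",np.vstack([im,cv2.resize(t[150:260,190:350],(290,200),interpolation=3).copy() if 0 else cv2.copyMakeBorder(cv2.resize(t[160:230,250:360],None,fx=2.8,fy=2.8,interpolation=3),0,4,0,332,0)[:200]]))
E
```

```text
[505.83  99.45 140.75] [0.41 2.89 2.16] [584.87 315.74]
```

View pics/w2.png

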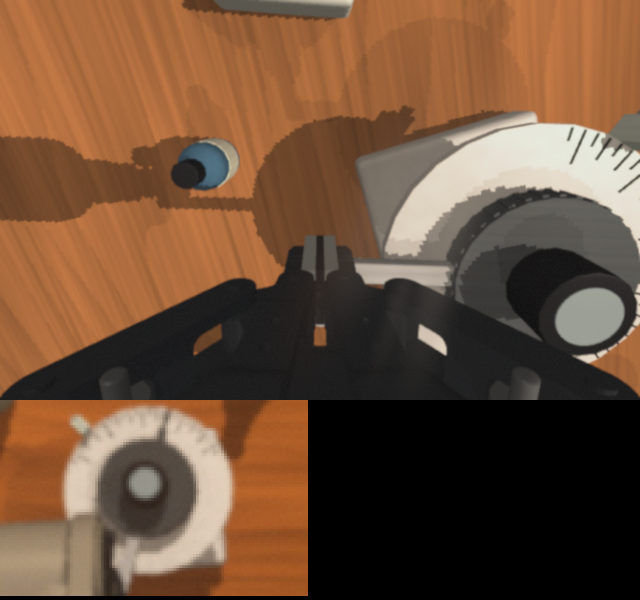

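The push works. In the top crop the tip at (165,25) gives a pointer angle of about −14°, which matches the finger geometry, and the rider has not moved. I'll continue 48° and then re-measure.

>>> {"name": "step_arm", "arguments": {"plan": [[0, 0, -3, -0.006, -0.0009, 0, 0], [0, 0, -3, -0.006, -0.0009, 0, 0], [0, 0, -3, -0.006, -0.0009, 0, 0], [0, 0, -3, -0.006, -0.0009, 0, 0], [0, 0, -3, -0.006, -0.0009, 0, 0], [0, 0, -3, -0.006, -0.0009, 0, 0], [0, 0, -3, -0.006, -0.0009, 0, 0], [0, 0, -3, -0.006, -0.0009, 0, 0], [0, 0, -3, -0.006, -0.0009, 0, 0], [0, 0, -3, -0.006, -0.0009, 0, 0], [0, 0, -3, -0.006, -0.0009, 0, 0], [0, 0, -3, -0.006, -0.0009, 0, 0], [0, 0, -3, -0.006, -0.0009, 0, 0], [0, 0, -3, -0.006, -0.0009, 0, 0], [0, 0, -3, -0.006, -0.0009, 0, 0], [0, 0, -3, -0.006, -0.0009, 0, 0], [0, 0, 0, 0, 0, 0, 0]]}}

```text
time_s: 9.5
tool_pos: [507.0, 4.7, 140.2]
tcp_rot: [-1.45, -2.785, 0.002]
ft_force: [0.5, -0.2, 0.3]
gripper_width: 0.005
```

```bash
python3 - <<'E'
from h import *
st=sensors.get_state();t=viewer.capture("top");s=viewer.capture("scene")
p=st["tool_pos"];d=p-[613.5,54.3,0];print(p,st["ft_force"],np.hypot(*d[:2]),np.degrees(np.arctan2(d[1],d[0])))
a=cv2.resize(t[160:230,260:345],(680,560),interpolation=3)[:300]  # x8
b=cv2.resize(s[150:215,295:385],None,fx=4.5,fy=4.5,interpolation=3)
b=cv2.copyMakeBorder(b,0,0,0,680-b.shape[1],0)
cv2.imwrite("pics/c3.png",np.vstack([a,b]))
E
```

```text
[506.98   4.71 140.19] [ 0.53 -0.19  0.27] 117.49878251391942 -155.03811827333124
```

View pics/c3.png

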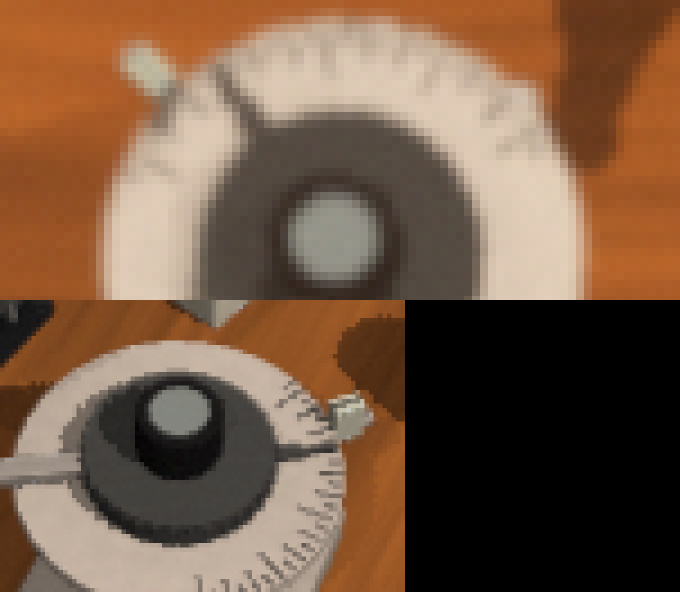

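In the top crop the tip is at (218,70) and the rider body runs from (128,52) to (172,82). In the scene crop the tip is at (336,147) and the rider top is centred near (350,112).

```bash
python3 - <<'E'
from h import *
A=np.array([613.6,54.4])
def rep(n,c,E,uv,z):
    q=plane(c,E,uv,z)[:2]-A; print(n,q+A,"r",np.hypot(*q),"ang",np.degrees(np.arctan2(q[1],q[0])))
c,E=cam("top");u=lambda x,y:((x+.5)/8-.5+260,(y+.5)/8-.5+160)
rep("tip",c,E,u(218,70),118);rep("rid in",c,E,u(170,80),126);rep("rid mid",c,E,u(152,68),126);rep("rid out",c,E,u(135,55),126)
# automatic: bright low-saturation pixels outside the disc near the rider (block + screw)
for n,z in (("top",126),("scene",122)):
    c,E=cam(n); im=cv2.imread(f"pics/{n}0.png"); h=cv2.cvtColor(im,cv2.COLOR_BGR2HSV)
    ys,xs=np.where((h[...,1]<110)&(h[...,2]>100))
    P=np.array([plane(c,E,(x,y),z)[:2] for x,y in zip(xs,ys)])-A
    r=np.hypot(*P.T);a=np.degrees(np.arctan2(P[:,1],P[:,0]))
    k=(r>86)&(r<108)&(a>30)&(a<60); print(n,k.sum(),a[k].mean(),r[k].mean(),a[k].min(),a[k].max())
c,E=cam("scene");u=lambda x,y:((x+.5)/4.5-.5+295,(y+.5)/4.5-.5+150)
rep("tip s",c,E,u(336,147),118);rep("rid top s",c,E,u(350,104),126)
E
```

```text
tip [675.53  96.08] r 74.64535670658117 ang 33.93980702199638
rid in [670.72 111.07] r 80.46242838669774 ang 44.77151264173129
rid mid [674.77 117.06] r 87.56724829645928 ang 45.6863057817033
rid out [679.16 122.73] r 94.69498070405494 ang 46.182333408961696
top 19 46.533797268789804 91.13636146368177 42.61919291694832 49.989741387534266
scene 41 44.04865111696863 91.04999032922284 35.981333394203965 51.50212909852927
tip s [677.42  96.21] r 76.29754445278496 ang 33.22895541146917
rid top s [675.11 117.25] r 87.93997450073917 ang 45.620246492690406
```

The rider is at 45.6° and the pointer at 33.6°, so 12° remain. I'll push 11° slowly and look again.

>>> {"name": "step_arm", "arguments": {"plan": [[0, 0, -1, -0.002, -0.0002, 0, 0], [0, 0, -1, -0.002, -0.0002, 0, 0], [0, 0, -1, -0.002, -0.0002, 0, 0], [0, 0, -1, -0.002, -0.0002, 0, 0], [0, 0, -1, -0.002, -0.0002, 0, 0], [0, 0, -1, -0.002, -0.0002, 0, 0], [0, 0, -1, -0.002, -0.0002, 0, 0], [0, 0, -1, -0.002, -0.0002, 0, 0], [0, 0, -1, -0.002, -0.0002, 0, 0], [0, 0, -1, -0.002, -0.0002, 0, 0], [0, 0, -1, -0.002, -0.0002, 0, 0], [0, 0, 0, 0, 0, 0, 0], [0, 0, 0, 0, 0, 0, 0]]}}

```text
time_s: 11.22
tool_pos: [521.0, -12.9, 140.9]
tcp_rot: [1.175, 2.912, 0.001]
ft_force: [-1.1, -0.4, 0.0]
gripper_width: -0.006
```

```bash
python3 - <<'E'
from h import *
st=sensors.get_state();t=viewer.capture("top");s=viewer.capture("scene")
p=st["tool_pos"];d=p-[613.6,54.4,0];print(p,st["ft_force"],np.hypot(*d[:2]),np.degrees(np.arctan2(d[1],d[0])))
a=cv2.resize(t[160:195,270:320],None,fx=8,fy=8,interpolation=3)
b=cv2.resize(s[160:195,335:385],None,fx=8,fy=8,interpolation=3)
cv2.imwrite("pics/c4.png",np.hstack([a,b]))
E
```

```text
[520.95 -12.91 140.92] [-1.15 -0.42  0.05] 114.5184870545989 -143.9987447801582
```

View pics/c4.png

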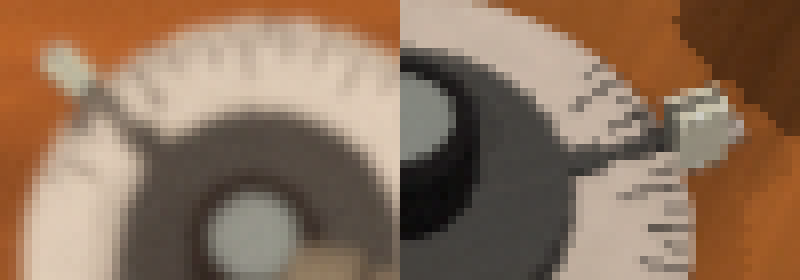

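In the top half the tip is at about (103,98), in line with the rider at (70,70). In the scene half the tip is at about (663,138), at the rider's inner face. I'll check the angles and project the rider's expected position.

```bash
python3 - <<'E'
from h import *
A=np.array([613.6,54.4])
def ang(c,E,uv,z): q=plane(c,E,uv,z)[:2]-A; return np.hypot(*q),np.degrees(np.arctan2(q[1],q[0]))
for n,f,x0,y0,off,pts in (("top","",270,160,0,[(103,98,118),(125,118,118),(145,136,118)]),("scene","",335,160,400,[(663,138,118),(640,144,118),(600,156,118)])):
    c,E=cam(n)
    for x,y,z in pts: print(n,x,y,ang(c,E,((x-off+.5)/8-.5+x0,(y+.5)/8-.5+y0),z))
    for a in (42.6,45.6,48.6):
        r=np.radians(a);q=proj(c,E,[A[0]+78*np.cos(r),A[1]+78*np.sin(r),118]); print(a,((q-[x0,y0]+.5)*8-.5+[off,0]))
# dark-pixel pointer angle in both views
    im=viewer.capture(n);g=im.max(2)
    S=[]
    for rr in (54,58,62,66,70):
        th=np.arange(30,60,.25);v=[]
        for t in np.radians(th):
            q=proj(c,E,[A[0]+rr*np.cos(t),A[1]+rr*np.sin(t),118]).astype(np.float32)
            v.append(float(cv2.remap(g,q[:1].reshape(1,1),q[1:].reshape(1,1),1)[0,0]))
        w=np.clip(np.median(v)-30-np.array(v),0,None);S.append((w*th).sum()/max(w.sum(),1e-6))
    print(n,"pointer ang",np.array(S))
E
```

```text
top 103 98 (np.float64(74.79801131655692), np.float64(45.357015726944766))
top 125 118 (np.float64(64.8020400831597), np.float64(45.033721161349))
top 145 136 (np.float64(55.7786180925304), np.float64(44.5967148811821))
42.6 [104.42  83.57]
45.6 [95.51 92.06]
48.6 [ 87.05 100.99]
top pointer ang [45.5  45.67 46.38 46.04 45.83]
scene 663 138 (np.float64(76.4558235139876), np.float64(44.630948196440336))
scene 640 144 (np.float64(69.7723672707038), np.float64(44.68692112985036))
scene 600 156 (np.float64(57.99681153436004), np.float64(44.323158034977894))
42.6 [671.85 144.28]
45.6 [666.47 132.93]
48.6 [660.39 121.85]
scene pointer ang [44.23 44.39 43.05 43.91 43.91]
```

Both views put the pointer about 0.5–1° short of the rider, roughly 1 mm, which is already inside tolerance. I'll nudge it 1.4 mm, hold, back off and lift.

>>> {"name": "step_arm", "arguments": {"plan": [[0, 0, 0, -0.0007, 0, 0, 0], [0, 0, 0, -0.0007, 0, 0, 0], [0, 0, 0, 0, 0, 0, 0], [0, 0, 0, 0, 0, 0, 0], [0, 0, 0, 0, 0, 0, 0], [0, 0, 0, 0.005, 0, 0, 0], [0, 0, 0, 0.015, 0, 0, 0], [0, 0, 0, 0.02, 0, 0, 0], [0, 0, 0, 0, 0, -0.03, 0], [0, 0, 0, 0, 0, -0.03, 0], [0, 0, 0, 0, 0, -0.03, 0], [0, 0, 0, 0, 0, 0, 0]]}}

```text
time_s: 12.92
tool_pos: [493.4, 14.3, 232.7]
tcp_rot: [1.173, 2.91, 0.005]
ft_force: [0.5, -0.3, -0.6]
gripper_width: -0.001
```

>>> {"name": "step_arm", "arguments": {"plan": [[0, 0, 0, 0.019, 0.0219, 0, 0], [0, 0, 0, 0.019, 0.0219, 0, 0], [0, 0, 0, 0.019, 0.0219, 0, 0], [0, 0, 0, 0.019, 0.0219, 0, 0], [0, 0, 0, 0.019, 0.0219, 0, 0], [0, 0, 0, 0.019, 0.0219, 0, 0], [0, 0, 0, 0.019, 0.0219, 0, 0], [0, 0, 0, 0.019, 0.0219, 0, 0], [0, 0, 0, 0.019, 0.0219, 0, 0], [0, 0, 0, 0.019, 0.0219, 0, 0], [0, 0, 0, 0, 0, 0, 0]]}}

```text
time_s: 14.3
tool_pos: [506.2, 306.6, 229.5]
tcp_rot: [-1.168, -2.915, 0.001]
ft_force: [-0.3, -0.2, -0.0]
gripper_width: -0.003
```

```bash
python3 - <<'E'
from h import *
st=sensors.get_state();c,E=cam("wrist",st);im=viewer.capture("wrist");s=viewer.capture("scene")
print(st["tool_pos"],st["tcp_rot"],st["ft_force"],"key px",proj(c,E,(507,304.4,58)))
b=cv2.resize(s[160:195,335:385],None,fx=5,fy=5,interpolation=3)
t=viewer.capture("top");a=cv2.resize(t[160:195,270:320],None,fx=5,fy=5,interpolation=3)
cv2.imwrite("pics/w3.png",np.vstack([im,cv2.copyMakeBorder(np.hstack([a,b]),0,0,0,140,0)]))
E
```

```text
[506.16 306.62 229.53] [-1.17 -2.91  0.  ] [-0.31 -0.21 -0.01] key px [318.04 181.34]
```

View pics/w3.png

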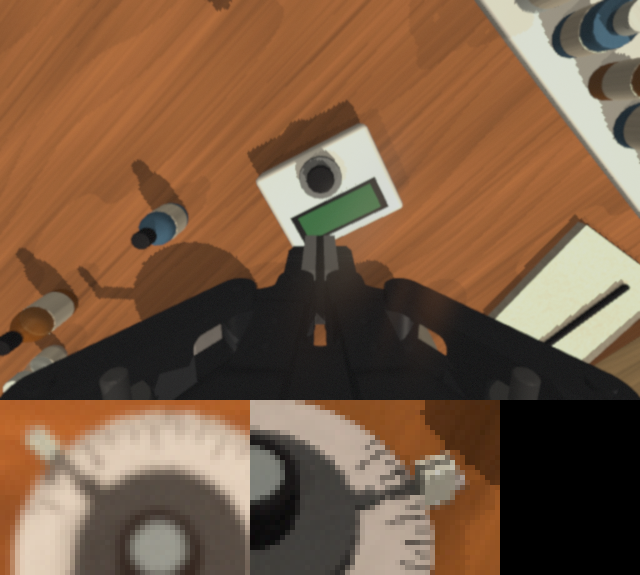

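In the wrist view the key is at (320,177), within about 3 mm of where it was predicted. In both lower crops the pointer lines up with the rider. I'll descend onto the key.

>>> {"name": "step_arm", "arguments": {"plan": [[0, 0, 0, 0, 0, 0.03, 0], [0, 0, 0, 0, 0, 0.03, 0], [0, 0, 0, 0, 0, 0.03, 0], [0, 0, 0, 0, 0, 0.03, 0], [0, 0, 0, 0, 0, 0.03, 0], [0, 0, 0, 0, 0, 0.015, 0], [0, 0, 0, 0, 0, 0.002, 0], [0, 0, 0, 0, 0, 0, 0], [0, 0, 0, 0, 0, 0, 0]]}}

```text
time_s: 15.58
tool_pos: [508.5, 303.9, 65.0]
tcp_rot: [1.175, 2.912, 0.003]
ft_force: [0.1, -0.2, 0.7]
gripper_width: 0.001
```

>>> {"name": "step_arm", "arguments": {"plan": [[0, 0, 0, 0, 0, 0.002, 0], [0, 0, 0, 0, 0, 0.002, 0], [0, 0, 0, 0, 0, 0.002, 0], [0, 0, 0, 0, 0, 0.002, 0], [0, 0, 0, 0, 0, 0, 0]]}}

```text
time_s: 16.2
tool_pos: [507.6, 303.5, 55.8]
tcp_rot: [-1.175, -2.913, -0.0]
ft_force: [-0.5, 0.1, 2.8]
gripper_width: 0.001
```

>>> {"name": "step_arm", "arguments": {"plan": [[0, 0, 0, 0, 0, 0.0015, 0], [0, 0, 0, 0, 0, 0.0015, 0], [0, 0, 0, 0, 0, 0.001, 0], [0, 0, 0, 0, 0, 0, 0], [0, 0, 0, 0, 0, 0, 0]]}}

```text
time_s: 16.82
tool_pos: [507.6, 303.5, 52.1]
tcp_rot: [-1.175, -2.913, -0.0]
ft_force: [-1.2, 0.1, 4.6]
gripper_width: -0.001
```

>>> {"name": "step_arm", "arguments": {"plan": [[0, 0, 0, 0, 0, 0.001, 0], [0, 0, 0, 0, 0, 0.001, 0], [0, 0, 0, 0, 0, 0, 0], [0, 0, 0, 0, 0, 0, 0]]}}

```text
time_s: 17.32
tool_pos: [507.7, 303.5, 51.9]
tcp_rot: [-1.175, -2.913, -0.001]
ft_force: [-4.2, -2.2, 17.1]
gripper_width: -0.002
```

The key is on its bottom stop: the force jumped to 17 N with almost no travel. I'll lift off.

>>> {"name": "step_arm", "arguments": {"plan": [[0, 0, 0, 0, 0, -0.003, 0], [0, 0, 0, 0, 0, -0.005, 0], [0, 0, 0, 0, 0, -0.01, 0], [0, 0, 0, 0, 0, -0.03, 0], [0, 0, 0, 0, 0, -0.03, 0], [0, 0, 0, 0, 0, -0.03, 0], [0, 0, 0, 0, 0, -0.03, 0], [0, 0, 0, 0, 0, 0, 0], [0, 0, 0, 0, 0, 0, 0]]}}

```text
time_s: 18.45
tool_pos: [507.0, 303.1, 186.9]
tcp_rot: [-1.175, -2.913, 0.002]
ft_force: [0.6, 0.0, -0.6]
gripper_width: -0.0
```

```bash
python3 - <<'E'
from h import *
print(sensors.get_state()["tool_pos"],sensors.get_state()["ft_force"])
s=viewer.capture("scene");cv2.imwrite("pics/s9.png",np.vstack([cv2.resize(s[95:225,200:400],None,fx=3.8,fy=3.8,interpolation=3)]))
E
```

```text
[507.   303.09 186.86] [ 0.59  0.02 -0.63]
```

View pics/s9.png

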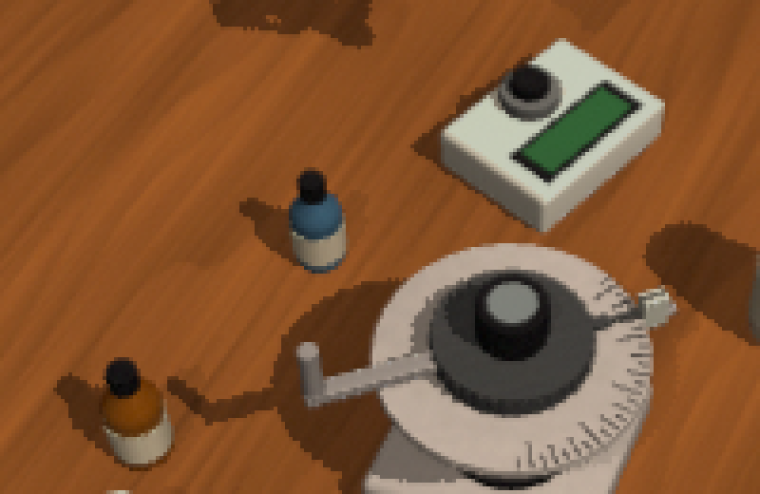

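The pointer tip (642,312) is at the rider (655,305). The key (528,82) is up again, and the blue and amber bottles are standing. Handing in.

```bash
python3 -c "
from cell import ticket; print(ticket.hand_in())"
```

```text
the job is handed in; nothing more can be done
None
```

I pushed the lever pin about 100° round its arc with the shut fingers until the pointer stood at the rider. Then I backed off, pressed the key to its bottom stop and released it. The job was handed in at about 18.5 s of the 69 s allowed; no verdict came back.

- **Pointer:** before a last 1.4 mm nudge, both views put it about 0.5–1° (roughly 1 mm) short of the rider. I did not measure the angle again after the nudge. The pictures taken before and after the key press show it in line with the rider.
- **View disagreement:** the top and scene cameras disagreed by 1–2° on the absolute angles. I relied on the pointer-to-rider difference within each view.
- **Key:** the fingers went down to z ≈ 52 mm with 17 N at the stop. In the last picture the key is up again and the arm is clear at z ≈ 187 mm.
- **Forces:** wrist readings taken between moves while pushing the lever stayed under about 4 N.
- **Bystanders:** the rider looked unmoved, and the two bottles in the last picture stood in place. I did not re-check the other loose things, but the arm did not work near them.

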